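# Finish the slat crib and hover the medicine carton over it

## Robot

A 6-joint arm with a two-finger parallel gripper is mounted at the origin on the work surface. World frame = base frame: x ahead of the robot, y to its left, z up, the work surface at z = 0. Lengths are in m, angles in degrees, forces in N, time in s.
With the tool pointing down it reaches from about 0.25 to 0.725 m from the base axis. Payload 9.7 kg.
Tool frame: the origin (TCP) lies at the very end of the fingers, on their centre line; the grasp point (between the pads) lies 19 mm behind it; y points along the fingers, x is the direction in which the jaws open and shut, and the axes are right-handed (so a half turn about y gives the same grasp; the last joint's range is limited). The gripper opens to 85 mm and grips with 20 to 120 N. Pads are 22 mm wide; open, the fingers measure 114 mm over their backs; the gripper's body (76 mm by 85 mm) begins 54 mm behind the grasp point. The pads swing forward as they close: fully open they stand 13 mm farther back than shut.
Start: joints at [67.838, 4.979, 10.078, 95.1, 0, 90], TCP at [0.207, 0.509, 0.231] pointing down, gripper open.
Joint ranges: [-179.16, 179.16], [-48.56, 103.87], [-65.8, 70.77], [-126.05, 130.52], [-82.76, 87.17], [-180, 180]. Speed limits (degrees/s): [127.2, 127.2, 147.25, 180, 180, 180].

## Interface

Orientations are given as [roll, pitch, yaw] about the fixed x, y, z axes, in that order (R = Rz(yaw) Ry(pitch) Rx(roll)).
In Python, from workcell import bot gives the robot as it stands.
- The arm moves only by the shell command python3 -m jog 'ROWS' [FORCE]. ROWS is JSON, a list of rows, each a list of 7 numbers: the closure, from 0 (fully open) to 1 (shut), then the shift along the world's x, y, z in units of 25 mm (1.0 is 25 mm), then the turn, a rotation vector about the world's x, y, z in units of 5 degrees (1.0 is 5 degrees). A call has 1 to 5 rows; each row is the pose to reach, as a shift and turn from the pose commanded when the call began; what a row does not reach only later rows make up. A row lasts 1/10 s, in which the tool goes at most 50 mm and 8.59 degrees, less where a joint would pass 70% of its speed; a pose out of reach is approached as far as the arm can. A call with a gripper value outside its range is refused whole. The fingers move at their own pace and stop on an object; FORCE is the grip in N (left out, the last holds). Time passes only in rows, so rows that repeat a pose let the fingers close. It gives the time, the measured TCP pose, the force and the opening at its end, in the units of the state.
- bot.get_obs(): the state, without advancing time (a new reading comes with each control period).
- bot.camera(name): name is "side" or "top"; returns (picture, depth): 420x560x3 uint8, red, green, blue; 420x560 float32, m along the optical axis (not along the pixel's ray), 0 where there is no reading.
- bot.camera_model(name): a dict with "fx", "fy", "cx", "cy" (pixels), "rvec" (rotation vector, rad) and "tvec" (3), from world to camera coordinates, as OpenCV has them. Camera axes: x right, y down, z forward; pixel columns grow to the right and rows downward; lengths in m; the calibration is good to about 2 mm. A picture is of the moment at which its call begins. camera_model takes no time and is no camera call.
- bot.job_done(): hands the job in, once; it reports no verdict.
Trained networks look in the newest picture that a camera, given by its name, has taken for a name from the list of things; names that differ only in an ending like _2 or _b are one class to them, and where a whole thing is asked for, a point or a joint stands for the part that bears it (a point fixed in the world has none). Each returns a list of dicts, best first, with "conf" (0 to 1); they miss things now and then, are a little off and sometimes report something else, mostly with a low value. They report only what shows in the picture. A call takes as long as a camera call. They do not tell look-alikes from the thing itself.
- bot.regions_of(camera, label): "pixels" (420x560 bool, what is visible of it) and "point" ([row, column] in pixels, amid what is visible of it).
The state is a dict: "time": time; "q": joint angles; "qd": joint speeds; "joint_efforts": joint torques, N m; "ee_pos": TCP position; "tcp_rot": TCP orientation; "wrist_force": force on the tool from outside, world axes, zero at the start; "torque": the same for the moment, N m; "opening": finger opening in m.
Only numpy, scipy, OpenCV 4.12 (cv2) and the standard library are available. Lean on these libraries where they do the work, as an engineer would, in place of code of your own. Each camera call takes 0.05 s, during which the arm holds its last target. There are 200 camera calls.

## Task

Finish the wooden crib by laying the two long slats crosswise on its top battens, one along each side, outer edges flush with the batten ends and slat ends sticking out equally. Then lift the large medicine carton over the tray of bottles and stop with it level and centred just above the two slats (a finger's breadth, about 15 mm), its long side crosswise to them, without ever letting it touch them, so that a colleague can slip a label under it: finish while still holding it there. Leave the bottles and everything else on the table where they are.

Things in the scene. Friction and masses are not known exactly. Their poses are not given: they have to be found in the camera images.
- crib: Crib of medium-brown wood fixed to the left of the tray; two crossed layers are already nailed. Lower layer: two bearers 150 x 24 x 20 mm along its x axis, centred at y = +50 and -50 mm. Upper layer: two battens 130 (along y) x 24 x 20 mm, centred at x = +60 and -60 mm; their tops are 40 mm above the table. Origin: centre of the footprint, on the table; z up.
- seat_left (a point): Point on the crib at its y = +50 mm, x = 0, z = 40 mm (height of the batten tops): the underside centre of one long slat belongs here, slat along the crib's x axis. Axes as the crib's.
- seat_right (a point): The same at the crib's y = -50 mm, for the other long slat (either slat may take either seat).
- hover_base (a point): Point above the crib's centre at z = 58 mm, level with the tops of the two slats once laid: the centre of the carton's underside must hover above it. Axes as the crib's.
- slat_a: Long loose slat of pale wood, 170 (x) x 30 (y) x 18 mm (z), 60 g, lying flat on the table to the right of the tray. Origin: centre of its underside; x along its length.
- slat_b: The second long loose slat, the same as slat_a.
- carton: Large medicine carton, white with a blue band near the foot and a blue square on top, rigid, 120 (x) x 54 (y) x 70 mm (z), 175 to 350 g, standing on the table to the right of the tray. Origin: centre of its underside; x along its length, z up.
- tray: Open cardboard tray fixed to the table between crib and slats, 260 (x) x 68 (y) x 35 mm high, holding four bottles in a row along x that stand up to 104 mm above the table. Origin: centre of its underside.
- bottle1: Amber bottle, 44 mm diameter, 100 mm tall, loose in the tray; an obstacle to leave alone. Origin: centre of its underside, z up.
- bottle2: Amber bottle, 44 mm diameter, 100 mm tall, loose in the tray; an obstacle to leave alone. Origin: centre of its underside, z up.
- bottle3: Amber bottle, 44 mm diameter, 100 mm tall, loose in the tray; an obstacle to leave alone. Origin: centre of its underside, z up.
- bottle4: Amber bottle, 44 mm diameter, 100 mm tall, loose in the tray; an obstacle to leave alone. Origin: centre of its underside, z up.
- offcut: Short offcut of pale wood, 80 x 30 x 18 mm, loose on the table; not for the crib, leave alone. Origin: centre of its underside.
- small_carton: Small white carton with a red band, 50 x 45 x 45 mm, loose; leave alone. Origin: centre of its underside.
- flat_carton: Flat white carton with a green band, 90 x 60 x 22 mm, loose; leave alone. Origin: centre of its underside.
- pill_jar: White jar, 48 mm diameter, 65 mm tall, loose; leave alone. Origin: centre of its underside.
Mind the look-alikes: they are no part of the job. Leave any turquoise look-alike of the carton alone. Leave any black look-alike of the slat_a alone.

How it is judged:
By the outcome, as a careful person would: the job done as asked, in the order asked, and still so for the second after the job is handed in, while the arm keeps its last pose, push and grip.
It also fails if it takes over 72 s, if anything falls off the work surface, if the arm or the gripper's body presses on something with over 40 N, if the wrist force passes 120 N, or if a joint passes its speed limit or range.

## Working session

There is one attempt and no reset: what is moved stays moved. The work goes in short steps, Python scripts to look and compute and a shell command to move; the robot and the scene stay as the last step left them, time stands still between calls to the robot, and variables do not carry over. Pictures are saved under pics/ and viewed, about 8 in all and at most 12, crops included, and the job is handed in when it is done.

```bash
mkdir -p pics; ls; python3 - <<'E'
from workcell import bot
import cv2,numpy as np
for n in("top","side"):
    p,d=bot.camera(n); cv2.imwrite(f"pics/{n}0.png",p[:,:,::-1]); np.save(f"pics/{n}0.npy",d)
    m=bot.camera_model(n); print(n,m)
print(bot.get_obs())
E
```

```text
pics
top {'fx': 477.47268968961896, 'fy': 477.47268968961896, 'cx': 273.9460934302535, 'cy': 211.07819171521507, 'rvec': array([ 2.20213395, -2.1704902 ,  0.08491999]), 'tvec': array([-0.10037769,  0.53428071,  1.24815819])}
side {'fx': 454.6048481182105, 'fy': 454.6048481182105, 'cx': 276.9193614308685, 'cy': 217.02093180618849, 'rvec': array([ 2.01175117, -0.74791808,  0.40415376]), 'tvec': array([-0.44949067,  0.18908406,  1.03983495])}
{'time': 0.1, 'q': array([6.78372458e+01, 5.00591564e+00, 1.00404321e+01, 9.50976053e+01,
       1.15112734e-03, 9.00001476e+01]), 'qd': array([-0.03867519, -0.10444931, -0.02251112,  0.10899435, -0.0301145 ,
        0.01344292]), 'joint_efforts': array([ 2.64616738e-04, -5.21561086e+01,  4.65654659e+01,  1.59661548e-02,
       -8.35627333e-06, -1.18600519e-05]), 'ee_pos': array([0.20740631, 0.50919475, 0.23068634]), 'tcp_rot': array([-8.99988490e+01,  6.30888714e-02,  6.78370983e+01]), 'wrist_force': array([-0.16067204, -0.72009595, -0.51665752]), 'torque': array([-0.01507391,  0.01244572,  0.00511973]), 'opening': 0.08586042859479302}
```

View pics/top0.png

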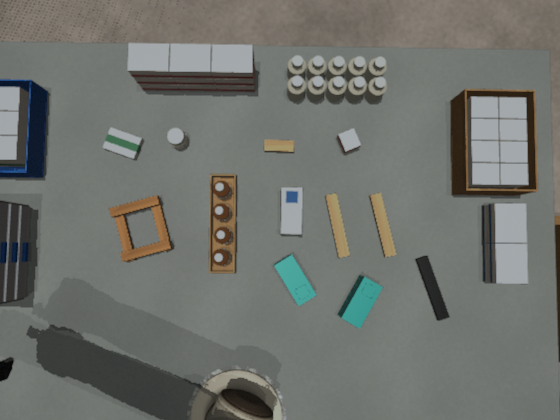

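View pics/side0.png

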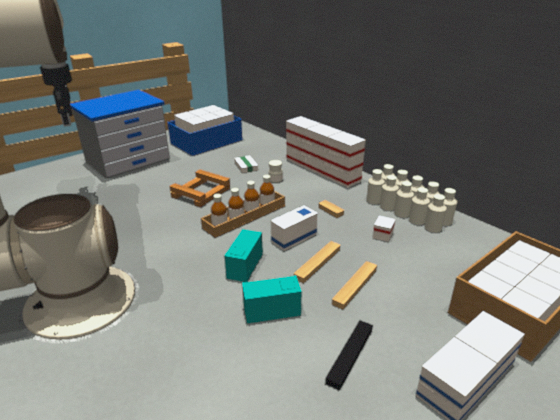

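The top picture shows the crib near (141,229), tray and bottles at (223,223), carton at (291,211), and slats at (338,225) and (384,225). The turquoise and black look-alikes are lower right. The side view agrees.

```bash
cat > h.py <<'E'
from workcell import bot
import cv2,numpy as np
def cloud(n,d):
    m=bot.camera_model(n);R=cv2.Rodrigues(m["rvec"])[0];v,u=np.mgrid[:420,:560]
    c=np.stack([(u-m["cx"])/m["fx"]*d,(v-m["cy"])/m["fy"]*d,d],-1)
    return (c-m["tvec"])@R
def rect(P):
    (c,s,a)=cv2.minAreaRect((P[:,:2]*1000).astype(np.float32))
    if s[0]<s[1]: s=s[::-1];a+=90
    return np.round(c,1),np.round(s,1),round((a+90)%180-90,1)
E
python3 - <<'E'
from h import *
for n in("top","side"):
    p,d=bot.camera(n);W=cloud(n,d)
    t=W[...,2]
    if n=="top": print("table z",np.median(t[290:330,200:240]),np.median(t[170:250,420:440]), "near crib",np.median(t[270:280,130:160]))
    for l in("crib","slat_a","carton","tray","bottle1","offcut","small_carton","flat_carton","pill_jar"):
        for r in bot.regions_of(n,l):
            m=r["pixels"]&(d>0)
            if m.sum()<10: continue
            P=W[m];zt=np.percentile(P[:,2],90);T=P[P[:,2]>zt-.008]
            print(n,l,round(r["conf"],2),m.sum(),np.round(r["point"]),"ztop %.3f"%zt,*rect(T),"mean",np.round(T.mean(0)*1000,1),"rgb",p[m].mean(0).astype(int))
    if n=="top":
        m=(t>.012)&(t<.06);m[:190]=0;m[270:]=0;m[:,:105]=0;m[:,180:]=0
        P=W[m]
        hi=P[P[:,2]>.031];print(len(P),len(hi),"crib all",rect(P))
        im=np.zeros((420,560),np.uint8);im[m&(t>.031)]=255
        k,L,s,c=cv2.connectedComponentsWithStats(im)
        for i in range(1,k):
            if s[i,4]>50: print("hi comp",s[i],rect(W[L==i]),np.median(t[L==i]))
        cv2.imwrite("pics/crib.png",cv2.resize(np.hstack([p[190:270,100:185,::-1],cv2.cvtColor(np.clip(t[190:270,100:185]*5000,0,255).astype(np.uint8),cv2.COLOR_GRAY2BGR)]),None,fx=4,fy=4,interpolation=0))
E
```

```text
table z -0.00037460512486580863 0.00017636869604728252 near crib -0.00040285632103874484
top crib 0.78 1788 [230. 127.] ztop 0.042 [484.6 258.4] [144.3 130.4] 16.2 mean [484.1 257.6  39.5] rgb [135  99  63]
top crib 0.43 282 [191. 223.] ztop 0.103 [587.8  45.5] [20.4 19.7] -1.4 mean [587.5  45.9 103. ] rgb [98 81 68]
top slat_a 0.88 844 [290. 426.] ztop 0.021 [ 338.4 -511.4] [170.4  32.2] 19.3 mean [ 339.  -511.6   18.1] rgb [40 41 41]
top slat_a 0.83 811 [224. 380.] ztop 0.021 [ 503.2 -380.8] [169.2  31. ] 13.5 mean [ 502.2 -380.7   18.2] rgb [148 129  94]
top slat_a 0.76 729 [227. 338.] ztop 0.021 [ 500.  -260.3] [166.7  31. ] 12.5 mean [ 499.4 -260.    18.2] rgb [154 135  98]
top carton 0.97 1013 [278. 295.] ztop 0.073 [ 357.5 -146.6] [120.4  53.7] 32.0 mean [ 357.7 -146.5   70. ] rgb [ 74 161 153]
top carton 0.9 1095 [209. 292.] ztop 0.073 [ 533.2 -134.8] [118.1  53.8] 0.6 mean [ 532.4 -135.5   69.9] rgb [141 149 156]
top carton 0.78 1250 [298. 356.] ztop 0.073 [ 304.5 -315.6] [119.9  55.4] -28.8 mean [ 304.5 -315.    70.1] rgb [ 56 135 128]
top carton 0.51 1838 [231. 129.] ztop 
[... 3538 characters left out ...]
 [ 711.9 -104.9] [80.3 33.9] 86.4 mean [ 709.4 -107.4   15.8] rgb [167 139  92]
side small_carton 0.67 419 [224. 383.] ztop 0.045 [ 724.6 -288.3] [54.9 44.9] 22.2 mean [ 721.2 -290.6   43.4] rgb [160 150 145]
side small_carton 0.22 368 [195. 250.] ztop 0.093 [526.4  41.7] [20.9 15.8] 84.2 mean [525.5  40.9  97. ] rgb [122  98  72]
side flat_carton 0.82 300 [162. 244.] ztop 0.022 [711.4 316.9] [95.6 61.8] 72.0 mean [709.2 312.3  19.7] rgb [150 162 151]
side pill_jar 0.55 1066 [184. 201.] ztop 0.039 [484.3 254.7] [148.  128.3] 16.4 mean [478.9 249.8  37. ] rgb [136  93  52]
side pill_jar 0.52 271 [172. 275.] ztop 0.063 [672.9 105.1] [199.4  39.9] 49.8 mean [717.9 160.7  62.6] rgb [138 136 123]
```

View pics/crib.png

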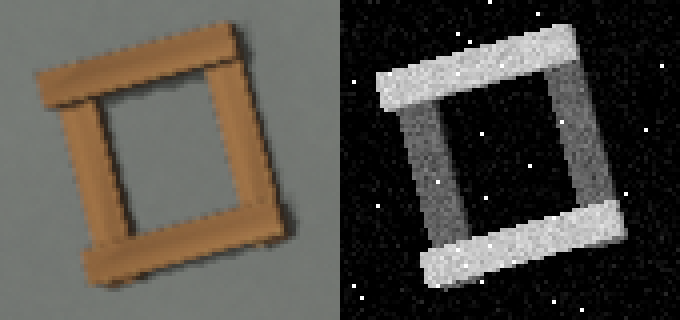

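The crib centre is at (484.4, 258.4) mm with yaw 16.3°, so the seats are (470.4, 306.4) and (498.4, 210.4). I'll start moving and check the joint-6 sign on the way.

```bash
python3 -m jog '[[0,0.7,-1.85,0,0,0,0],[0,1.4,-3.7,0,0,0,0],[0,2.1,-5.55,0,0,0,0],[0,2.8,-7.4,0,0,0,0],[0,3.5,-9.25,0,0,0,0]]' 60; python3 -c "
from workcell import bot;print(bot.get_obs()['q'])"
```

```text
time: 1.6
ee_pos: [0.2951, 0.2764, 0.2314]
tcp_rot: [-90.0, -0.0, 67.9]
wrist_force: [1.1, 1.0, -0.3]
opening: 0.0854
[ 4.31279245e+01 -1.48073606e+01 -8.31588586e+00  9.64527744e+01
 -7.52762108e-03  6.52498567e+01]
```

```bash
python3 -m jog '[[0,0.7,-1.85,0,0,0,1.4],[0,1.4,-3.7,0,0,0,2.8],[0,2.1,-5.55,0,0,0,4.2],[0,2.8,-7.4,0,0,0,5.6],[0,3.5,-9.25,0,0,0,6.95]]' |tail -5;  python3 -m jog '[[0,0.7,-1.85,0,0,0,0],[0,1.4,-3.7,0,0,0,0],[0,2.1,-5.55,0,0,0,0],[0,2.8,-7.4,0,0,0,0],[0,3.5,-9.25,0,0,0,0]]' |tail -5; python3 -m jog '[[0,0.6,-1.5,-1,0,0,0],[0,1.2,-3.02,-2.5,0,0,0],[0,1.2,-3.02,-4.4,0,0,0],[0,1.2,-3.02,-6.2,0,0,0],[0,1.2,-3.02,-7.2,0,0,0]]'; python3 -c "
from workcell import bot;o=bot.get_obs();print(o['q'],o['ee_pos'])"
```

```text
time: 2.1
ee_pos: [0.3691, 0.0842, 0.2315]
tcp_rot: [-90.1, -0.0, 100.9]
wrist_force: [-0.1, 1.0, 0.1]
opening: 0.0854
time: 2.6
ee_pos: [0.4566, -0.1478, 0.2315]
tcp_rot: [-90.0, 0.0, 100.6]
wrist_force: [2.0, 0.7, 1.0]
opening: 0.0856
time: 3.1
ee_pos: [0.4845, -0.2207, 0.047]
tcp_rot: [-89.8, -0.2, 100.6]
wrist_force: [0.8, 0.2, 0.4]
opening: 0.0853
[-2.44870360e+01  3.36858830e+00 -1.20482632e+01  7.48588307e+01
 -4.80345176e-04 -3.50489892e+01] [ 0.48446507 -0.22065371  0.04696252]
```

```bash
python3 -m jog '[[0,0.61,-1.58,0,0,0,0.4],[0,0.61,-1.58,-0.8,0,0,0.4],[0,0.61,-1.58,-1.4,0,0,0.4],[0,0.61,-1.58,-1.75,0,0,0.4],[0,0.61,-1.58,-1.75,0,0,0.4]]' 40;  python3 -m jog '[[0.9,0,0,0,0,0,0],[0.9,0,0,0,0,0,0],[0.9,0,0,0,0,0,0],[0.9,0,0,0,0,0,0],[0.9,0,0,0,0,0,0]]' 40; python3 -m jog '[[0.9,0,0,0,0,0,0],[0.9,0,0,0,0,0,0],[0.9,0,0,0,0,0,0],[0.9,0,0,0,0,0,0]]' 40
```

```text
time: 3.6
ee_pos: [0.5007, -0.2596, 0.0062]
tcp_rot: [-89.9, -0.1, 102.6]
wrist_force: [-0.4, -0.0, -0.2]
opening: 0.0852
time: 4.1
ee_pos: [0.5021, -0.2607, 0.0084]
tcp_rot: [-90.1, 0.1, 102.6]
wrist_force: [0.4, -0.1, 4.8]
opening: 0.0286
time: 4.5
ee_pos: [0.5021, -0.2607, 0.0084]
tcp_rot: [-90.1, 0.0, 102.6]
wrist_force: [-0.9, 1.0, 5.9]
opening: 0.0291
```

```bash
python3 -m jog '[[0.9,0,0,1,0,0,0],[0.9,0,0,2.8,0,0,0],[0.9,0,0,4.6,0,0,0],[0.9,0,0.3,6.4,0,0,0],[0.9,0,2,6.8,0,0,0]]' ; for i in 1; do python3 -m jog '[[0.9,-0.1,1.8,0,0,0,0],[0.9,-0.2,3.6,0,0,0,0],[0.9,-0.3,5.4,0,0,0,0],[0.9,-0.4,7.2,0,0,0,0],[0.9,-0.5,9,0,0,0,0]]'; done; python3 -m jog '[[0.9,-0.1,1.8,0,0,0,0],[0.9,-0.2,3.6,0,0,0,0],[0.9,-0.3,5.4,0,0,0,0.2],[0.9,-0.4,7.2,0,0,0,0.5],[0.9,-0.5,9,0,0,0,0.74]]'; python3 -m jog '[[0.9,-0.2,1.5,-1,0,0,0],[0.9,-0.2,2.5,-2,0,0,0],[0.9,-0.2,2.5,-2,0,0,0],[0.9,-0.2,2.5,-2,0,0,0]]';python3 - <<'E'
from h import *
print(bot.get_obs()['q'])
for n in ("top","side"):
    p,d=bot.camera(n);W=cloud(n,d);np.savez(f"pics/{n}1",p=p,d=d)
    cv2.imwrite(f"pics/{n}1.png",p[100:320,60:360,::-1] if n=="top" else p[60:280,130:430,::-1])
a=cv2.imread("pics/top1.png");b=cv2.imread("pics/side1.png");cv2.imwrite("pics/c1.png",cv2.resize(np.vstack([a,b]),None,fx=1.35,fy=1.35))
E
```

```text
time: 5.0
ee_pos: [0.503, -0.2129, 0.1826]
tcp_rot: [-90.3, 0.3, 102.4]
wrist_force: [0.3, 0.7, -0.3]
opening: 0.0286
time: 5.5
ee_pos: [0.4886, 0.0162, 0.1775]
tcp_rot: [-90.0, -0.0, 102.6]
wrist_force: [1.4, -0.3, -1.1]
opening: 0.0282
time: 6.0
ee_pos: [0.4761, 0.2414, 0.1775]
tcp_rot: [-90.0, 0.0, 106.4]
wrist_force: [0.5, -0.4, -1.2]
opening: 0.0286
time: 6.4
ee_pos: [0.471, 0.3021, 0.1268]
tcp_rot: [-89.9, 0.0, 106.4]
wrist_force: [-0.0, 0.1, 0.2]
opening: 0.0286
[ 3.26790866e+01  5.56893360e+00 -8.32555983e-01  8.37107985e+01
 -9.98531812e-03  1.62969851e+01]
```

View pics/c1.png

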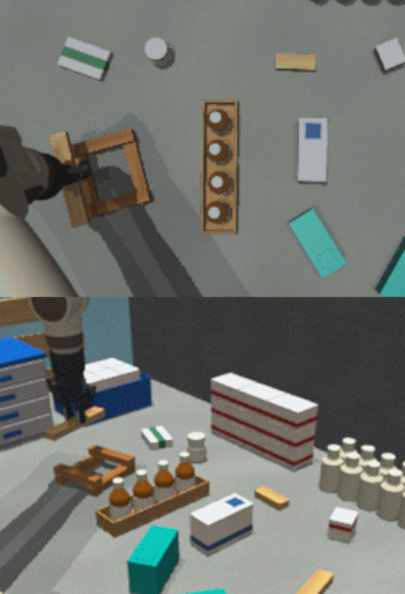

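The slat is held above the crib's left side (at about (70,178) in the crop), level and roughly parallel. Next I'll measure its ends in the depth image.

```bash
cat >> h.py <<'E'
C=np.array([484.4,258.4]);A=np.radians(16.3);ax=np.array([np.cos(A),np.sin(A)]);ay=np.array([-ax[1],ax[0]])
def slat(p,W,zlo,zhi,y0):
    """pale-wood points in a height band near crib-y=y0 -> crib-frame extents"""
    h=cv2.cvtColor(p,cv2.COLOR_RGB2HSV)
    m=(W[...,2]>zlo)&(W[...,2]<zhi)&(h[...,0]>9)&(h[...,0]<26)&(h[...,1]>70)&(h[...,2]>90)
    P=W[m];q=(P[:,:2]*1000-C);q=np.c_[q@ax,q@ay];k=(abs(q[:,1]-y0)<30)&(abs(q[:,0])<120);q=q[k];z=P[k,2]
    r=rect(q/1000);lo=q[:,0]<0
    print(k.sum(),"rect",r,"x ext",np.round(np.percentile(q[:,0],[.5,99.5]),1),"y near/far end mean",q[lo,1].mean().round(1),q[~lo,1].mean().round(1),"y ext",np.round(np.percentile(q[:,1],[1,99]),1),"z ends",z[q[:,0]<-40].mean().round(4),z[q[:,0]>40].mean().round(4))
E
python3 - <<'E'
from h import *
for n in("top","side"):
    f=np.load(f"pics/{n}1.npz");W=cloud(n,f["d"])
    slat(f["p"],W,.10,.155,50)
E
```

```text
535 rect (array([-1.5, 43.7]), array([169.1,  29.6]), 0.1) x ext [-85.6  81.7] y near/far end mean 44.8 43.1 y ext [30.1 58.3] z ends 0.136 0.1353
280 rect (array([-3.4, 45.2]), array([172.7,  38.2]), -0.1) x ext [-89.4  81.5] y near/far end mean 39.9 36.4 y ext [26.9 60.4] z ends 0.1326 0.1325
```

```bash
python3 -m jog '[[0.9,0,0.26,0,0,0,0],[0.9,0,0.26,-1.2,0,0,0],[0.9,0,0.26,-2.2,0,0,0],[0.9,0,0.26,-2.8,0,0,0],[0.9,0,0.26,-2.8,0,0,0]]'; python3 -m jog '[[0.9,0,0,-0.06,0,0,0],[0.9,0,0,-0.12,0,0,0],[0.9,0,0,-0.18,0,0,0],[0.9,0,0,-0.2,0,0,0]]'
python3 - <<'E'
from h import *
for n in("top","side"):
    p,d=bot.camera(n);slat(p,cloud(n,d),.05,.075,50)
E
```

```text
time: 7.0
ee_pos: [0.471, 0.3077, 0.0561]
tcp_rot: [-89.9, 0.0, 106.3]
wrist_force: [-0.2, -0.5, 0.5]
opening: 0.0286
time: 7.4
ee_pos: [0.4719, 0.3087, 0.0531]
tcp_rot: [-90.1, -0.0, 106.3]
wrist_force: [-0.1, -1.1, -2.3]
opening: 0.0287
462 rect (array([ 1.1, 51.3]), array([168.9,  30.3]), -0.7) x ext [-81.9  84.6] y near/far end mean 50.6 48.9 y ext [36.1 63.9] z ends 0.0623 0.0615
254 rect (array([-0.9, 49.7]), array([172.2,  34.2]), 1.1) x ext [-86.2  85. ] y near/far end mean 45.5 44.1 y ext [32.6 65.2] z ends 0.0584 0.0584
```

```bash
python3 -m jog '[[0.9,-0.04,-0.03,-0.06,0,0,0],[0.9,-0.04,-0.03,-0.1,0,0,0],[0.9,-0.04,-0.03,-0.13,0,0,0],[0.9,-0.04,-0.03,-0.13,0,0,0]]';python3 -m jog '[[0.9,0,0,-0.04,0,0,0],[0.9,0,0,-0.06,0,0,0]]'
```

```text
time: 7.9
ee_pos: [0.4705, 0.3077, 0.0491]
tcp_rot: [-90.0, 0.0, 106.3]
wrist_force: [-0.4, 0.3, -0.9]
opening: 0.0289
time: 8.1
ee_pos: [0.4707, 0.3078, 0.0484]
tcp_rot: [-90.0, -0.0, 106.3]
wrist_force: [-1.8, -1.4, 8.3]
opening: 0.0287
```

```bash
python3 -m jog '[[0.3,0,0,0,0,0,0],[0.3,0,0,0,0,0,0],[0,0,0,0,0,0,0]]'; python3 -m jog '[[0,0,0,1,0,0,0],[0,0,0,3,0,0,0],[0,0,-0.5,5,0,0,0],[0,0,-2.5,5.2,0,0,0],[0,0,-4.5,5.2,0,0,0]]'
python3 - <<'E'
from h import *
for n in("top","side"):
    p,d=bot.camera(n);W=cloud(n,d);slat(p,W,.047,.075,50)
    if n=="top":
        m=(W[...,2]>.012)&(W[...,2]<.03);m[180:270,315:410]&=True
        for x0,x1 in((320,352),(362,405)):
            k=np.zeros_like(m);k[185:265,x0:x1]=1;P=W[m&k];print("table slat",len(P),rect(P))
E
```

```text
time: 8.4
ee_pos: [0.4706, 0.3078, 0.0477]
tcp_rot: [-90.0, 0.0, 106.3]
wrist_force: [-0.5, 0.4, -0.5]
opening: 0.0712
time: 8.9
ee_pos: [0.4713, 0.1959, 0.1801]
tcp_rot: [-90.2, -0.0, 106.4]
wrist_force: [2.0, -0.4, -1.7]
opening: 0.0855Traceback (most recent call last):
  File "<stdin>", line 3, in <module>
  File "h.py", line 18, in slat
    print(k.sum(),"rect",r,"x ext",np.round(np.percentile(q[:,0],[.5,99.5]),1),"y near/far end mean",q[lo,1].mean().round(1),q[~lo,1].mean().round(1),"y ext",np.round(np.percentile(q[:,1],[1,99]),1),"z ends",z[q[:,0]<-40].mean().round(4),z[q[:,0]>40].mean().round(4))
                                            ~~~~~~~~~~~~~^^^^^^^^^^^^^^^^^^
    return _quantile_unchecked(
        a, q, axis, out, overwrite_input, method, keepdims, weights)
    return _ureduce(a,
                    func=_quantile_ureduce_func,
    ...<5 lines>...
                    overwrite_input=overwrite_input,
                    method=method)
    r = func(a, **kwargs)
    result = _quantile(arr,
                       quantiles=q,
    ...<2 lines>...
                       out=out,
                       weights=wgt)
    slices_having_nans = np.isnan(arr[-1, ...])
                                  ~~~^^^^^^^^^
IndexError: index -1 is out of bounds for axis 0 with size 0
```

```bash
python3 -m jog '[[0,0.1,-1.8,0,0,0,0],[0,0.2,-3.6,0,0,0,0],[0,0.3,-5.4,0,0,0,0],[0,0.4,-7.2,0,0,0,0],[0,0.5,-9,0,0,0,0]]';  python3 -m jog '[[0,0.1,-1.8,0,0,0,-0.1],[0,0.2,-3.6,0,0,0,-0.3],[0,0.3,-5.4,0,0,0,-0.5],[0,0.4,-7.2,0,0,0,-0.6],[0,0.5,-9,0,0,0,-0.6]]'
python3 - <<'E'
from h import *
for n in("top","side"):
    p,d=bot.camera(n);W=cloud(n,d);np.savez(f"pics/{n}2",p=p,d=d);cv2.imwrite(f"pics/{n}2.png",p[...,::-1])
    slat(p,W,.047,.075,50)
    if n=="top":
        m=(W[...,2]>.012)&(W[...,2]<.03)
        k=np.zeros_like(m);k[185:265,362:405]=1;P=W[m&k];print("table slat",len(P),rect(P))
E
```

```text
time: 9.45
ee_pos: [0.4829, -0.0307, 0.1779]
tcp_rot: [-90.0, 0.0, 106.3]
wrist_force: [1.1, 0.4, -0.4]
opening: 0.0852
time: 9.95
ee_pos: [0.4954, -0.2559, 0.1778]
tcp_rot: [-90.0, 0.0, 103.3]
wrist_force: [1.2, 0.4, 0.5]
opening: 0.0853
783 rect (array([-0.5, 50.3]), array([169.3,  30.5]), -0.5) x ext [-84.   83.1] y near/far end mean 49.5 49.1 y ext [35.6 64.7] z ends 0.0567 0.057
table slat 0 (array([0., 0.]), array([0., 0.]), 0.0)
322 rect (array([-3.1, 50.3]), array([173.3,  37.1]), -0.5) x ext [-88.8  81.9] y near/far end mean 46.2 45.9 y ext [33.2 67. ] z ends 0.0542 0.0549
```

View pics/top2.png

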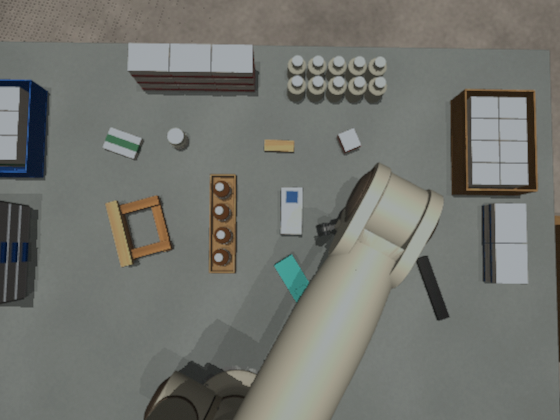

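Slat 1 sits at (-0.5, 50.3) in the crib frame, as wanted (seen at (118,233)). The arm hides slat B, so I'll use its earlier measurement.

```bash
python3 -m jog '[[0,0.1,-1.8,0,0,0,0],[0,0.2,-3.6,-0.5,0,0,0],[0,0.3,-5,-2,0,0,0],[0,0.3,-5,-3.8,0,0,0],[0,0.3,-5,-5,0,0,0]]' ;  python3 -m jog '[[0,0,0,0,0,0,0]]'
```

```text
time: 10.55
ee_pos: [0.502, -0.3789, 0.049]
tcp_rot: [-89.9, -0.2, 103.2]
wrist_force: [0.0, -0.4, -0.1]
opening: 0.0859
time: 10.65
ee_pos: [0.5008, -0.377, 0.0475]
tcp_rot: [-89.7, -0.4, 103.3]
wrist_force: [0.0, 1.2, -0.3]
opening: 0.0854
```

```bash
python3 -m jog '[[0,0.06,-0.13,0,0,0,0],[0,0.06,-0.13,-0.6,0,0,0],[0,0.06,-0.13,-1.2,0,0,0],[0,0.06,-0.13,-1.55,0,0,0],[0,0.06,-0.13,-1.55,0,0,0]]' ;  python3 -m jog '[[0,0,0,0,0,0,0]]'
```

```text
time: 11.15
ee_pos: [0.5038, -0.3815, 0.0123]
tcp_rot: [-89.9, -0.1, 103.3]
wrist_force: [0.2, -0.0, -0.4]
opening: 0.0852
time: 11.25
ee_pos: [0.5045, -0.3821, 0.014]
tcp_rot: [-90.0, -0.0, 103.3]
wrist_force: [0.3, 0.4, -0.1]
opening: 0.0855
```

```bash
python3 -m jog '[[0,-0.05,0.04,-0.2,0,0,0],[0,-0.05,0.04,-0.2,0,0,0],[0,-0.05,0.04,-0.2,0,0,0],[0.9,-0.05,0.04,-0.2,0,0,0],[0.9,-0.05,0.04,-0.2,0,0,0]]' ;  python3 -m jog '[[0.9,0,0,0,0,0,0],[0.9,0,0,0,0,0,0],[0.9,0,0,0,0,0,0],[0.9,0,0,0,0,0,0],[0.9,0,0,0,0,0,0]]'; python3 -m jog '[[0.9,0,0,0,0,0,0],[0.9,0,0,0,0,0,0]]'
```

```text
time: 11.75
ee_pos: [0.5035, -0.3813, 0.0093]
tcp_rot: [-90.0, 0.0, 103.3]
wrist_force: [-0.0, 0.2, -0.5]
opening: 0.059
time: 12.25
ee_pos: [0.5035, -0.3813, 0.0094]
tcp_rot: [-90.0, 0.0, 103.3]
wrist_force: [1.2, 0.0, 3.8]
opening: 0.0291
time: 12.45
ee_pos: [0.5035, -0.3814, 0.0093]
tcp_rot: [-90.0, 0.0, 103.3]
wrist_force: [0.1, -1.1, 3.7]
opening: 0.0289
```

```bash
python3 -m jog '[[0.9,0,0,1,0,0,0],[0.9,0,0,2.8,0,0,0],[0.9,0,0,4.6,0,0,0],[0.9,0,0.5,6.4,0,0,0],[0.9,0,2,6.8,0,0,0]]' |grep -e pos -e open; python3 -m jog '[[0.9,0,1.8,0,0,0,0],[0.9,0,3.6,0,0,0,0],[0.9,-0.1,5.4,0,0,0,0],[0.9,-0.1,7.2,0,0,0,0],[0.9,-0.1,9,0,0,0,0]]'|grep -e pos -e open; python3 -m jog '[[0.9,0,1.8,0,0,0,0],[0.9,0,3.6,0,0,0,0],[0.9,0,5.4,0,0,0,0.2],[0.9,0,7.2,0,0,0,0.4],[0.9,-0.1,9,0,0,0,0.6]]'|grep -e pos -e open; python3 -m jog '[[0.9,0,1.5,0,0,0,0],[0.9,0,3,-1,0,0,0],[0.9,0,3.6,-2.4,0,0,0],[0.9,0,3.6,-2.4,0,0,0],[0.9,0,3.6,-2.4,0,0,0]]';python3 -m jog '[[0.9,0,0,0,0,0,0],[0.9,0,0,0,0,0,0]]'
python3 - <<'E'
from h import *
for n in("top","side"):
    p,d=bot.camera(n);slat(p,cloud(n,d),.09,.155,-50)
E
```

```text
ee_pos: [0.5043, -0.3333, 0.1839]
opening: 0.0284
ee_pos: [0.5002, -0.1044, 0.1786]
opening: 0.0286
ee_pos: [0.4978, 0.1206, 0.1786]
opening: 0.0287
time: 14.45
ee_pos: [0.4977, 0.2085, 0.1187]
tcp_rot: [-89.9, 0.0, 106.4]
wrist_force: [0.8, -0.4, 0.0]
opening: 0.0288
time: 14.65
ee_pos: [0.4992, 0.2082, 0.1208]
tcp_rot: [-90.1, -0.0, 106.2]
wrist_force: [-0.0, 0.1, -0.2]
opening: 0.0287
495 rect (array([  0.4, -53. ]), array([169.4,  30.9]), 0.1) x ext [-83.6  83.9] y near/far end mean -53.3 -56.0 y ext [-67.9 -39. ] z ends 0.1286 0.1287
351 rect (array([ -1. , -54.3]), array([175. ,  32.8]), 0.6) x ext [-87.6  84.2] y near/far end mean -59.0 -60.0 y ext [-70.5 -39. ] z ends 0.1225 0.125
```

```bash
python3 -m jog '[[0.9,-0.04,0.12,0,0,0,0],[0.9,-0.04,0.12,-1.2,0,0,0],[0.9,-0.04,0.12,-2.2,0,0,0],[0.9,-0.04,0.12,-2.6,0,0,0],[0.9,-0.04,0.12,-2.6,0,0,0]]'; python3 -m jog '[[0.9,0,0,0,0,0,0],[0.9,0,0,0,0,0,0]]'
python3 - <<'E'
from h import *
for n in("top","side"):
    p,d=bot.camera(n);slat(p,cloud(n,d),.05,.08,-50)
E
```

```text
time: 15.25
ee_pos: [0.4966, 0.2115, 0.053]
tcp_rot: [-89.9, 0.0, 106.3]
wrist_force: [0.5, -0.1, -0.1]
opening: 0.0289
time: 15.45
ee_pos: [0.4981, 0.2121, 0.0556]
tcp_rot: [-90.1, -0.0, 106.3]
wrist_force: [-0.3, -0.0, -0.4]
opening: 0.0289
424 rect (array([  0.6, -49.3]), array([169.2,  29.6]), 0.5) x ext [-82.8  84.2] y near/far end mean -50.3 -51.3 y ext [-63.8 -34.8] z ends 0.0636 0.0631
302 rect (array([ -2.1, -49.5]), array([171.7,  35.3]), 1.0) x ext [-87.3  83.4] y near/far end mean -54.0 -56.2 y ext [-67.2 -34.2] z ends 0.0595 0.0601
```

```bash
python3 -m jog '[[0.9,-0.02,-0.03,-0.08,0,0,0],[0.9,-0.02,-0.03,-0.15,0,0,0],[0.9,-0.02,-0.03,-0.2,0,0,0],[0.9,-0.02,-0.03,-0.2,0,0,0],[0.9,-0.02,-0.03,-0.2,0,0,0]]';python3 -m jog '[[0.9,0,0,-0.04,0,0,0],[0.9,0,0,-0.06,0,0,0],[0.9,0,0,-0.06,0,0,0]]'
```

```text
time: 16.05
ee_pos: [0.4968, 0.211, 0.0493]
tcp_rot: [-90.0, 0.0, 106.3]
wrist_force: [-1.3, -1.0, 3.3]
opening: 0.029
time: 16.35
ee_pos: [0.4969, 0.2111, 0.0493]
tcp_rot: [-90.1, -0.0, 106.3]
wrist_force: [-7.5, -3.4, 16.2]
opening: 0.0286
```

```bash
python3 -m jog '[[0.9,0,0,0.05,0,0,0],[0.3,0,0,0.05,0,0,0],[0,0,0,0.05,0,0,0],[0,0,0,0.05,0,0,0],[0,0,0,1,0,0,0]]'; python3 -m jog '[[0,0,0,2,0,0,0],[0,0,0,4,0,0,0],[0,0,-1,5,0,0,0],[0,0.1,-3,5.2,0,0,-1],[0,0.3,-4.8,5.2,0,0,-2]]' | grep pos; python3 -m jog '[[0,0.2,-1.8,0,0,0,-1.2],[0,0.4,-3.6,0,0,0,-1.2],[0,0.6,-5.4,0,0,0,-1.2],[0,0.8,-7.2,0,0,0,-1.2],[0,1,-8.8,0,0,0,-1.2]]'; python3 -m jog '[[0,0,0,0,0,0,0],[0,0,0,0,0,0,0]]'
python3 - <<'E'
from h import *
for n in("top","side"):
    p,d=bot.camera(n);W=cloud(n,d);cv2.imwrite(f"pics/{n}3.png",p[...,::-1])
    slat(p,W,.047,.075,50);slat(p,W,.047,.075,-50)
    if n=="top":
        m=(W[...,2]>.062)&(W[...,2]<.08)
        k=np.zeros_like(m);k[180:245,275:306]=1;P=W[m&k];print("carton",len(P),rect(P))
E
```

```text
time: 16.85
ee_pos: [0.4951, 0.2103, 0.0696]
tcp_rot: [-89.7, 0.0, 106.3]
wrist_force: [-0.7, 0.4, -1.0]
opening: 0.0841
ee_pos: [0.5047, 0.0901, 0.204]
time: 17.85
ee_pos: [0.5292, -0.1312, 0.2024]
tcp_rot: [-90.0, 0.0, 90.3]
wrist_force: [0.8, 1.2, -0.7]
opening: 0.0851
time: 18.05
ee_pos: [0.5292, -0.1297, 0.202]
tcp_rot: [-90.0, -0.0, 90.2]
wrist_force: [-1.1, -0.2, 0.3]
opening: 0.0852
778 rect (array([-0.3, 50.1]), array([169.3,  30.3]), -0.5) x ext [-83.9  82.9] y near/far end mean 49.4 49.3 y ext [35.4 64.4] z ends 0.0571 0.057
786 rect (array([ -1. , -49.2]), array([169.9,  31.5]), 0.4) x ext [-84.5  82.5] y near/far end mean -51.0 -50.1 y ext [-64.7 -35.3] z ends 0.0569 0.0573
carton 0 (array([0., 0.]), array([0., 0.]), 0.0)
323 rect (array([-3.8, 50.4]), array([175.1,  38.7]), -0.5) x ext [-88.4  82.9] y near/far end mean 46.1 45.3 y ext [32.1 66.2] z ends 0.0547 0.0548
346 rect (array([ -1.7, -50.2]), array([177.4,  36.9]), 1.8) x ext [-88.5  83.6] y near/far end mean -54.2 -52.7 y ext [-67.6 -34. ] z ends 0.0545 0.0551
```

View pics/top3.png

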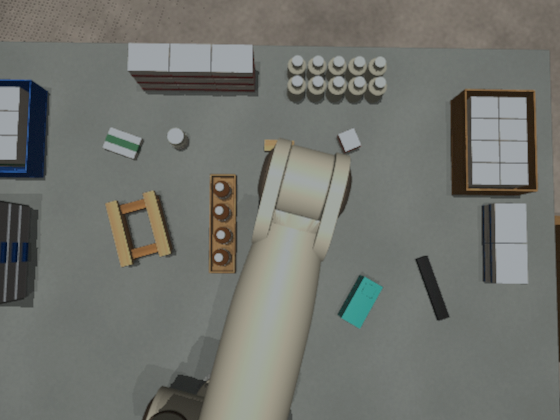

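Both slats are seated: (-0.3, 50.1) and (-1.0, -49.7..-50) in the crib frame, visible at (120,233) and (157,223). Next is the carton.

```bash
python3 -m jog '[[0,0.15,-0.22,-1,0,0,0.05],[0,0.15,-0.22,-2.4,0,0,0.05],[0,0.15,-0.22,-3.6,0,0,0.05],[0,0.15,-0.22,-4.2,0,0,0.05],[0,0.15,-0.22,-4.2,0,0,0.05]]'; python3 -m jog '[[0,0,0,-0.7,0,0,0],[0,0,0,-1.6,0,0,0],[0,0,0,-2.5,0,0,0],[0,0,0,-3,0,0,0],[0,0,0,-3.1,0,0,0]]'; python3 -m jog '[[0,0,0,0,0,0,0],[0,0,0,0,0,0,0]]'
```

```text
time: 18.65
ee_pos: [0.5321, -0.1332, 0.0958]
tcp_rot: [-89.8, -0.1, 90.6]
wrist_force: [-0.4, 1.3, -0.0]
opening: 0.0853
time: 19.15
ee_pos: [0.533, -0.1341, 0.0199]
tcp_rot: [-90.0, -0.0, 90.6]
wrist_force: [-0.8, -0.9, 0.6]
opening: 0.0853
time: 19.35
ee_pos: [0.5339, -0.1346, 0.0215]
tcp_rot: [-90.1, 0.0, 90.6]
wrist_force: [-0.1, 0.8, -0.4]
opening: 0.0857
```

Well aligned. Closing at 60 N, then a small lift.

```bash
python3 -m jog '[[0.7,-0.03,0,-0.1,0,0,0],[0.7,-0.03,0,-0.1,0,0,0],[0.7,-0.03,0,-0.1,0,0,0],[0.7,-0.03,0,-0.1,0,0,0],[0.7,-0.03,0,-0.1,0,0,0]]' 70;python3 -m jog '[[0.7,0,0,0,0,0,0],[0.7,0,0,0,0,0,0],[0.7,0,0,0,0,0,0]]'; python3 -m jog '[[0.7,0,0,0.5,0,0,0],[0.7,0,0,1.2,0,0,0],[0.7,0,0,2,0,0,0],[0.7,0,0,2,0,0,0],[0.7,0,0,2,0,0,0]]'
```

```text
time: 19.85
ee_pos: [0.5327, -0.1346, 0.0182]
tcp_rot: [-90.0, 0.0, 90.6]
wrist_force: [-0.9, -0.8, 5.5]
opening: 0.0533
time: 20.15
ee_pos: [0.5326, -0.1346, 0.0181]
tcp_rot: [-90.0, 0.0, 90.6]
wrist_force: [-1.2, -0.4, 5.7]
opening: 0.0535
time: 20.65
ee_pos: [0.5324, -0.1344, 0.0674]
tcp_rot: [-90.0, -0.0, 90.6]
wrist_force: [-0.2, -0.4, -3.4]
opening: 0.0533
```

```bash
python3 -m jog '[[0.7,0,0,1,0,0,0],[0.7,0,0,2.4,0,0,0],[0.7,0,0,3.8,0,0,0],[0.7,0,0,4.4,0,0,0],[0.7,0,0,4.4,0,0,0]]'|grep -e pos -e open;python3 -m jog '[[0.7,-0.1,0.7,0,0,0,-0.7],[0.7,-0.3,1.9,0,0,0,-1.9],[0.7,-0.5,3.2,0,0,0,-3.1],[0.7,-0.7,4.5,0,0,0,-4.3],[0.7,-0.8,5.8,0,0,0,-5.5]]'|grep -e pos -e open -e rot; python3 -m jog '[[0.7,-0.2,1.3,0,0,0,-1.2],[0.7,-0.3,2.6,0,0,0,-2.4],[0.7,-0.5,3.9,0,0,0,-3.6],[0.7,-0.6,5.2,0,0,0,-4.8],[0.7,-0.8,6.5,0,0,0,-6]]'|grep -e pos -e open -e rot;python3 -m jog '[[0.7,-0.2,1.3,0,0,0,-1.2],[0.7,-0.3,2.5,0,0,0,-2.4],[0.7,-0.3,3.4,0,0,0,-3.36],[0.7,-0.3,3.4,0,0,0,-3.36],[0.7,-0.3,3.4,0,0,0,-3.36]]';python3 -m jog '[[0.7,0,0,0,0,0,0],[0.7,0,0,0,0,0,0]]'
python3 - <<'E'
from h import *
for n in("top","side"):
    p,d=bot.camera(n);W=cloud(n,d);cv2.imwrite(f"pics/{n}4.png",p[...,::-1]);np.savez(f"pics/{n}4",p=p,d=d)
a=cv2.imread("pics/top4.png")[130:320,60:340];b=cv2.imread("pics/side4.png")[60:250,110:390];cv2.imwrite("pics/c4.png",cv2.resize(np.vstack([a,b]),None,fx=1.5,fy=1.5))
E
```

```text
ee_pos: [0.533, -0.1346, 0.1787]
opening: 0.0535
ee_pos: [0.5111, 0.0117, 0.1749]
tcp_rot: [-89.8, 0.1, 62.8]
opening: 0.0535
ee_pos: [0.4914, 0.1742, 0.1749]
tcp_rot: [-90.0, 0.2, 32.8]
opening: 0.0533
time: 22.65
ee_pos: [0.4841, 0.2579, 0.1753]
tcp_rot: [-90.0, 0.2, 16.4]
wrist_force: [0.0, -1.0, -2.8]
opening: 0.0532
time: 22.85
ee_pos: [0.4849, 0.2572, 0.177]
tcp_rot: [-90.0, 0.0, 16.2]
wrist_force: [-0.1, 0.5, -2.0]
opening: 0.0531
```

View pics/c4.png

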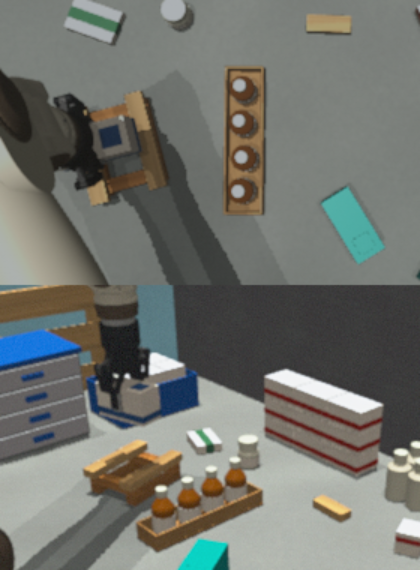

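The carton is held level over the crib, at about (110,135) in the crop, and the bottles are undisturbed. I'll measure its pose relative to the crib before lowering it.

```bash
cat >> h.py <<'E'
def carton(n,p,W,tz):
    h=cv2.cvtColor(p,cv2.COLOR_RGB2HSV)
    q=W[...,:2]*1000-C;x=q@ax;y=q@ay;z=W[...,2]*1000
    zt=tz*1000-18+70
    t=(abs(x)<45)&(abs(y)<80)&(abs(z-zt)<5)&(h[...,2]>75)
    print(n,"top pts",t.sum(),"z",np.median(z[t]).round(1),"x ext",np.percentile(x[t],[2,98]).round(1),"y ext",np.percentile(y[t],[2,98]).round(1))
    if t.sum()>30:
        B=np.c_[x[t],y[t],np.ones(t.sum())];c=np.linalg.lstsq(B,z[t],rcond=None)[0];print("  slopes deg x,y",np.degrees(c[:2]).round(2))
    s=(abs(x)<45)&(abs(y)<80)&(z>zt-75)&(z<zt+4)
    print("  all: y<-50 face:",[ (np.median(y[k]).round(1),z[k].min().round(1),x[k].min().round(1),x[k].max().round(1),k.sum()) for k in [s&(y<-50)&(z<zt-6)]] if (s&(y<-50)&(z<zt-6)).any() else None)
    k=s&(x<-20)&(z<zt-6)
    if k.sum()>20: print("  x- face: x",np.median(x[k]).round(1),"y",np.percentile(y[k],[1,99]).round(1),"zmin",np.percentile(z[k],1).round(1))
E
python3 - <<'E'
from h import *
for n in("top","side"):
    f=np.load(f"pics/{n}4.npz");carton(n,f["p"],cloud(n,f["d"]),.177)
E
```

```text
top top pts 354 z 228.4 x ext [-28.2  24.4] y ext [-64.5 -15.7]
  slopes deg x,y [ 0.19 -0.13]
  all: y<-50 face: [(np.float64(-64.1), np.float64(159.0), np.float64(-30.0), np.float64(24.3), np.int64(169))]
  x- face: x -28.8 y [-64.9  54.7] zmin 160.4
side top pts 196 z 227.4 x ext [-30.1  29.3] y ext [-65.4  49.9]
  slopes deg x,y [ 0.72 -0.14]
  all: y<-50 face: [(np.float64(-63.5), np.float64(157.4), np.float64(-34.0), np.float64(25.3), np.int64(338))]
  x- face: x -28.6 y [-65.8  54.4] zmin 158.9
```

```bash
python3 -m jog '[[0.7,0.03,0.19,-0.4,0,0,0],[0.7,0.03,0.19,-1.2,0,0,0],[0.7,0.03,0.19,-2,0,0,0],[0.7,0.03,0.19,-2.6,0,0,0],[0.7,0.03,0.19,-2.8,0,0,0]]';python3 -m jog '[[0.7,0,0,0,0,0,0],[0.7,0,0,0,0,0,0],[0.7,0,0,0,0,0,0]]'
python3 - <<'E'
from h import *
t=bot.get_obs()['ee_pos'][2]
for n in("top","side"):
    p,d=bot.camera(n);W=cloud(n,d);carton(n,p,W,t)
E
```

```text
time: 23.45
ee_pos: [0.4848, 0.2624, 0.1053]
tcp_rot: [-90.0, 0.2, 16.3]
wrist_force: [-0.2, 0.4, -2.4]
opening: 0.0535
time: 23.75
ee_pos: [0.4861, 0.263, 0.1086]
tcp_rot: [-90.0, -0.1, 16.3]
wrist_force: [-0.4, 0.1, -2.5]
opening: 0.053
top top pts 293 z 159.8 x ext [-25.3  26.8] y ext [-59. -12.]
  slopes deg x,y [0.67 0.98]
  all: y<-50 face: [(np.float64(-58.8), np.float64(89.9), np.float64(-26.7), np.float64(27.1), np.int64(138))]
  x- face: x -26.1 y [-59.4  56.7] zmin 91.1
side top pts 191 z 158.9 x ext [-27.8  29.7] y ext [-60.1  42.5]
  slopes deg x,y [-0.17 -0.06]
  all: y<-50 face: [(np.float64(-58.3), np.float64(87.7), np.float64(-30.8), np.float64(30.7), np.int64(277))]
  x- face: x -26.3 y [-60.3  60.5] zmin 89.0
```

```bash
python3 -m jog '[[0.7,-0.02,-0.01,-0.2,0,0,0],[0.7,-0.02,-0.01,-0.4,0,0,0],[0.7,-0.02,-0.01,-0.55,0,0,0],[0.7,-0.02,-0.01,-0.64,0,0,0],[0.7,-0.02,-0.01,-0.68,0,0,0]]';python3 -m jog '[[0.7,0,0,0,0,0,0],[0.7,0,0,0,0,0,0],[0.7,0,0,0,0,0,0],[0.7,0,0,0,0,0,0],[0.7,0,0,0,0,0,0]]'
python3 - <<'E'
from h import *
t=bot.get_obs()['ee_pos'][2]
for n in("top","side"):
    p,d=bot.camera(n);W=cloud(n,d);carton(n,p,W,t);cv2.imwrite(f"pics/{n}5.png",p[...,::-1])
    slat(p,W,.047,.062,50);slat(p,W,.047,.062,-50)
b=cv2.imread("pics/side5.png")[90:250,110:330];a=cv2.imread("pics/top5.png")[150:310,60:280];cv2.imwrite("pics/c5.png",cv2.resize(np.vstack([a,b]),None,fx=1.8,fy=1.8,interpolation=2))
E
```

```text
time: 24.35
ee_pos: [0.4849, 0.2625, 0.0901]
tcp_rot: [-90.0, 0.0, 16.3]
wrist_force: [1.4, 0.0, -2.7]
opening: 0.0534
time: 24.85
ee_pos: [0.4851, 0.2626, 0.0906]
tcp_rot: [-90.0, -0.0, 16.3]
wrist_force: [-0.4, 0.5, -3.2]
opening: 0.0533
top top pts 282 z 141.9 x ext [-26.5  26. ] y ext [-59.1 -12.2]
  slopes deg x,y [-0.1  -0.28]
  all: y<-50 face: [(np.float64(-59.0), np.float64(72.1), np.float64(-27.8), np.float64(26.5), np.int64(135))]
  x- face: x -27.1 y [-59.5  59.6] zmin 72.7
168 rect (array([-2., 49.]), array([166. ,  30.5]), -0.9) x ext [-85.   -7.9] y near/far end mean 52.3 60.7 y ext [35.4 64.6] z ends 0.057 0.0521
269 rect (array([  0.8, -49.8]), array([165.1,  30.4]), 1.0) x ext [-78.8  83.1] y near/far end mean -60.8 -51.3 y ext [-64.  -34.7] z ends 0.057 0.0568
side top pts 195 z 140.8 x ext [-28.7  28.4] y ext [-60.4  45.6]
  slopes deg x,y [ 0.78 -0.18]
  all: y<-50 face: [(np.float64(-58.7), np.float64(69.4), np.float64(-32.4), np.float64(27.1), np.int64(270))]
  x- face: x -27.0 y [-61.1  60.3] zmin 71.7
174 rect (array([-43.6,  51. ]), array([95.4, 34.8]), -1.3) x ext [-90.   3.] y near/far end mean 46.7 34.3 y ext [33.6 65.7] z ends 0.0543 nan
332 rect (array([ -2.9, -51.2]), array([174.2,  36.6]), 1.2) x ext [-89.   81.2] y near/far end mean -54.3 -54.5 y ext [-67.1 -34.3] z ends 0.0544 0.0549h.py:18: RuntimeWarning: Mean of empty slice.
  print(k.sum(),"rect",r,"x ext",np.round(np.percentile(q[:,0],[.5,99.5]),1),"y near/far end mean",q[lo,1].mean().round(1),q[~lo,1].mean().round(1),"y ext",np.round(np.percentile(q[:,1],[1,99]),1),"z ends",z[q[:,0]<-40].mean().round(4),z[q[:,0]>40].mean().round(4))
  ret = ret.dtype.type(ret / rcount)
```

View pics/c5.png

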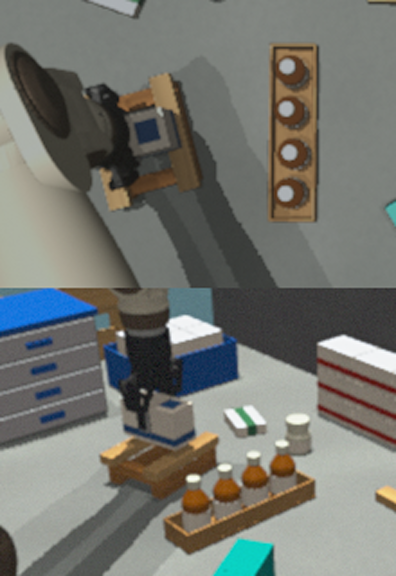

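The carton hovers level over both slats with a gap of about 15 mm. In the crop it is at (155,130) from above and (160,420) from the side. The slats are in place and the bottles are standing.

```bash
python3 -c "
from workcell import bot
print(bot.job_done());o=bot.get_obs();print(o['time'],o['ee_pos'],o['opening'])"
```

```text
the job is handed in; nothing more can be done
None
the job is handed in; nothing more can be done
```

I laid both long slats on the crib's battens and handed the job in with the carton still held level about 15 mm above them. The clock stood at about 25 s of the 72 s allowed.

**Slats:** Just before I fetched the carton, the top camera put them at crib (x, y) of about (-0.3, 50.1) and (-1.0, -49.7) mm. The targets are y = ±50, x = 0, and yaw was within 0.5°. They had not visibly moved in the last views.

**Carton:**
- **Height:** The gap was about 14.9 mm by the top camera, taken from the carton's top (141.9 mm), its 70 mm height and slat tops at about 57 mm.
- **Centring:** It was centred within about 1 mm, with its long side crosswise to the slats.
- **Level:** The tool itself was within 0.1° of level. The depth fits gave slopes of 0.1–0.3° from the top camera and up to 0.8° from the noisier side camera.
- **Grip:** The wrist felt only the carton's weight, about 3 N, with no contact with the slats.

**Everything else:** In the pictures the bottles stood undisturbed, and the other loose things and the look-alikes that were in view stayed where they were.

**What disagreed:** The side camera read heights 1–3 mm lower than the top camera, so its slat lengths and gap matched less closely. I relied on the top camera. The second slat was pressed down with about 16 N before release, more than I meant but within limits. After the hand-in the robot gave no further reading, so the final second of holding was not checked.

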